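# Turn the divider leaf of a filter tray

### The arm

A 6-joint arm with a two-finger parallel gripper is mounted at the origin on the work surface. World frame = base frame: x ahead of the robot, y to its left, z up, the work surface at z = 0. Lengths are in mm, angles in rad, forces in N, time in s.
With the tool pointing down it reaches from about 400 to 925 mm from the base axis. Payload 12.5 kg.
Tool frame: the origin (TCP) lies on the centre line of the jaws, within the pads' length; the fingertips stand 17 mm ahead of it and the grasp point (between the pads) lies 2 mm behind it; z points along the fingers, y is the line along which they close (so a half turn about z gives the same grasp; the last joint's range is limited). The gripper opens to 95 mm and grips with 3 to 60 N. Pads are 20 mm wide; open, the fingers measure 119 mm over their backs; the gripper's body (75 mm by 180 mm) begins 59 mm behind the grasp point.
Start: joints at [1.085, 0.491, 1.559, -0, 1.092, -0.106], TCP at [231.693, 580.485, 231.661] pointing down, gripper open.
Joint ranges: [-3.1, 3.1], [-0.84, 2.19], [0.05, 2.79], [-1.13, 4.28], [0.06, 2.93], [-2.69, 2.69]. Speed limits (rad/s): [2.22, 2.22, 2.79, 3.14, 3.14, 3.14].

### API

Orientations are given as [roll, pitch, yaw] about the fixed x, y, z axes, in that order (R = Rz(yaw) Ry(pitch) Rx(roll)).
In Python, from cell import env gives the robot as it stands.
- The arm moves only by the tool drive_tool, never from a script. Its argument "deltas" is text: rows parted by semicolons, each of 4 numbers parted by spaces: the shift along the world's x, y, z normalised to -1 to 1, where 1 is 100 mm, then the turn about the world's z normalised to -1 to 1, where 1 is 180 degrees. A call has 1 to 10 rows; each row shifts and turns the commanded pose from where the row before left it; what a row does not reach is not made up. A row lasts 1/12 s, in which the tool goes at most 41.7 mm and 7.16 degrees, less where a joint would pass 70% of its speed; a pose out of reach is approached as far as the arm can. A call with a number of a shift or a turn outside -1 to 1 is refused whole. A call with a gripper value outside its range is refused whole. "gripper" is the closure, from 0 (fully open) to 1 (shut), set as the call begins (left out, the last holds). The fingers move at their own pace and stop on an object; the grip force is fixed at half the most. Time passes only in rows, so rows that do not move let the fingers close. It gives the time, the measured TCP pose, the force, the opening and the grip force at its end, in the units of the state.
- env.state(): the state, without advancing time (a new reading comes with each control period).
- env.read_camera(name): name is "side" or "top"; returns (picture, depth): 480x640x3 uint8, red, green, blue; 480x640 float32, mm along the optical axis (not along the pixel's ray), 0 where there is no reading.
- env.camera_params(name): a dict with "mtx" (3x3 intrinsics, pixels), "k1" (the pictures are not rectified: a ray, as slopes to the right and down, at radius r is drawn at 1 + k1 r^2 times it, then the intrinsics apply), "camera_from_world" (4x4, takes a point from world to camera coordinates). Camera axes: x right, y down, z forward; pixel columns grow to the right and rows downward; lengths in mm; the calibration is good to about 2 mm. A picture is of the moment at which its call begins. camera_params takes no time and is no camera call.
- env.job_done(): hands the job in; it is judged then, once.
The state is a dict: "t": time; "joints": joint angles; "qvel": joint speeds; "tau": joint torques, N m; "eef_pos": TCP position; "tcp_rot": TCP orientation; "ft_force": force on the tool from outside, world axes, zero at the start; "moment": the same for the moment, N m; "opening": opening from 0.0 (shut) to 1.0 (fully open); "grip_force": force on a finger pad.
Only numpy, scipy, OpenCV 4.12 (cv2) and the standard library are available. Lean on these libraries where they do the work, as an engineer would, in place of code of your own. Each camera call takes 0.05 s, during which the arm holds its last target. There are 200 camera calls.

### The job

The hinged grey leaf covers one well of the filter tray: turn it right over its spine until it lies flat over the other well, uncovering the nested rings. Push it over with the closed fingertips, without taking it between the fingers and without flinging it round. Leave the rings and everything standing around the tray where they are, and move clear at the end.

Things in the scene. Friction and masses are not known exactly. Their poses are not given: they have to be found in the camera images.
- tray: Dark wooden tray fixed to the shelf, 130 (x) by 260 (y) by 45 mm high, with two open wells side by side (each about 118 x 118 mm, 39 mm deep) and a spine between them. Origin: on the shelf, under the middle of the spine. x runs along the spine, z up; the leaf starts over the +y well and must end over the -y well.
- leaf (a joint): Turn of the leaf about the spine, rad; axis: along the tray's x, 48 mm above the shelf. 0 = flat on the +y side, 1.57 = upright, 3.14 = flat on the -y side (stops at both ends). Starts flat or a little raised (0 to 0.3). The hinge is stiff (0.075 N m of friction): the leaf, 50 to 90 g, stays at any angle it is left at, and must be pushed all the way down.
- leaf_fin (a point): Middle of the top edge of the fin that stands square on the leaf's upper face: 50 mm long parallel to the spine, 5 mm thick, mid-plane 90 mm from the hinge axis, 32 mm high above that face. Turned over, it hangs into the empty well. Axes turn with the leaf: x along the spine, y from spine to free edge, z along the fin away from the plate.
- leaf_edge (a point): Middle of the leaf's free edge, at half thickness; axes as leaf_fin. The leaf is a grey plastic plate, 120 mm along the spine, 5 mm thick, its mid-plane through the hinge axis, reaching from 12 to 135 mm from the axis; 42 mm of bare plate lie between fin and free edge. Lying flat, the edge stands 5 mm out past the tray's wall.
- rings: Three stepped aluminium rings nested together, one loose piece 80 mm across and 19 mm high, lying in the +y well under the leaf. Origin: centre of the underside. To be left alone.
- hood: Grey flared lens hood, loose on the shelf, 84 mm across, 48 mm high. Origin: centre of the underside. To be left alone.
- tin: Round steel filter tin resting on its side (on its curved wall), loose, 84 mm across, 30 mm thick. Origin: middle of its lowest line. To be left alone.
- drybox: Black plastic dry box with hinged lid, shut, loose, 94 x 174 x 66 mm high, beyond the tray. Origin: centre of the underside. To be left alone.

How it is judged (in metres and radians):
On the way, in this order (a step that is already met when the one before it is completed fails the run):
1. the leaf is raised off its well (value of joint leaf above 0.6 rad).
2. the leaf has passed upright (value of joint leaf above 1.75 rad).
At the end, for the whole second after the job is handed in: The leaf lies flat on the other side (joint above 3.06 rad, the free edge within about 11 mm of fully down) and is at rest; rings, hood, tin and dry box are within 15 mm of where they began (value of joint leaf above 3.06 rad and velocity of joint leaf between -0.05 and 0.05 rad/s and distance of each of hood, tin, drybox, rings from where it was at the start of the episode below 0.015 m); the robot touches nothing.
It fails at once if the fin is taken between the fingers (x of the grasp point in the frame of leaf_fin between -0.03 and 0.03 m and y of the grasp point in the frame of leaf_fin between -0.003 and 0.003 m and z of the grasp point in the frame of leaf_fin between -0.034 and 0.01 m).
It fails at once if the leaf's plate is taken between the fingers (x of the grasp point in the frame of leaf_fin between -0.065 and 0.065 m and y of the grasp point in the frame of leaf_fin between -0.078 and 0.053 m and z of the grasp point in the frame of leaf_fin between -0.0375 and -0.0315 m).
It fails at once if the leaf is flung round (faster than 4 rad/s) (velocity of joint leaf above 4 rad/s).
It fails at once if a bystander is moved, tipped or lifted (15 mm) (distance of any of hood, tin, drybox, rings from where it was at the start of the episode above 0.015 m or angle between any of hood, tin, drybox, rings's own z axis and vertical above 0.3 rad).
It also fails if it takes over 43 s, if anything falls off the work surface, if the arm or the gripper's body presses on something with over 40 N, if the wrist force passes 120 N, or if a joint passes its speed limit or range.

## Working session

There is one attempt and no reset: what is moved stays moved. The work goes in short steps, Python scripts to look and compute and a tool call to move; the robot and the scene stay as the last step left them, time stands still between calls to the robot, and variables do not carry over. Pictures are saved under pics/ and viewed, at most 10 in all, crops included, and the job is handed in when it is done.

Besides the shell and the picture viewer there is one more tool, called after "Call:" by a JSON object that holds its "api" and its "payload". drive_tool: Moves the arm, as the interface text tells. Its arguments: {"type":"object","properties":{"deltas":{"type":"string"},"gripper":{"type":"number"}},"required":["deltas"]}

```bash
mkdir -p pics
cat > h.py <<'E'
import numpy as np, cv2
from cell import env
def cloud(name):
    im,d=env.read_camera(name); p=env.camera_params(name); K=np.array(p["mtx"]);k1=p["k1"]
    v,u=np.mgrid[0:480,0:640]
    xd=(u-K[0,2])/K[0,0]; yd=(v-K[1,2])/K[1,1]
    x,y=xd.copy(),yd.copy()
    for _ in range(8):
        f=1+k1*(x*x+y*y); x=xd/f;y=yd/f
    P=np.stack([x*d,y*d,d,np.ones_like(d)],-1)
    W=P@np.linalg.inv(np.array(p["camera_from_world"])).T
    W=W[...,:3]; W[d==0]=np.nan
    return im,W
E
python3 - <<'E'
from h import *
for n in("top","side"):
    im,W=cloud(n); cv2.imwrite(f"pics/{n}0.png",im[...,::-1]); np.save(n+"0.npy",W); 
    print(n,np.round(np.linalg.inv(np.array(env.camera_params(n)["camera_from_world"])),2).tolist())
s=env.state();print(s["t"],s["eef_pos"],s["tcp_rot"],s["ft_force"],s["opening"])
E
```

```text
top [[0.03, -0.99, 0.13, 465.98], [-1.0, -0.02, 0.01, -0.7], [-0.01, -0.13, -0.99, 1455.4], [0.0, 0.0, 0.0, 1.0]]
side [[0.72, -0.47, 0.5, 90.59], [-0.69, -0.49, 0.53, -512.51], [-0.0, -0.73, -0.68, 778.74], [0.0, 0.0, 0.0, 1.0]]
0.1 [231.59931257 580.28435582 231.10879738] [-3.14057365e+00 -1.09812959e-04  2.76179797e+00] [-0.15551085  0.43775486  0.26447345] 1.0004592063515843
```

View pics/top0.png

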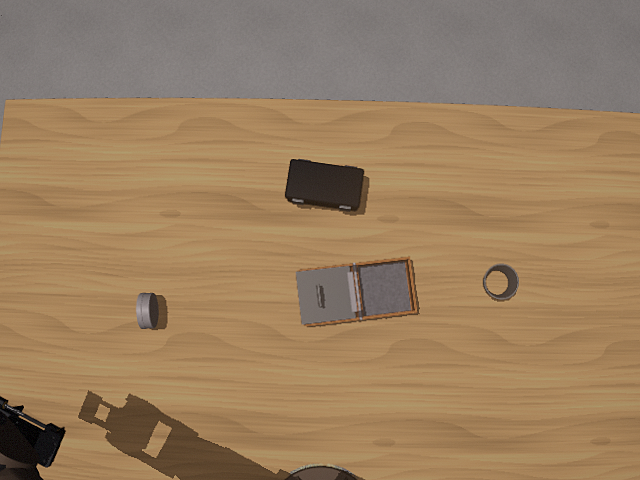

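View pics/side0.png

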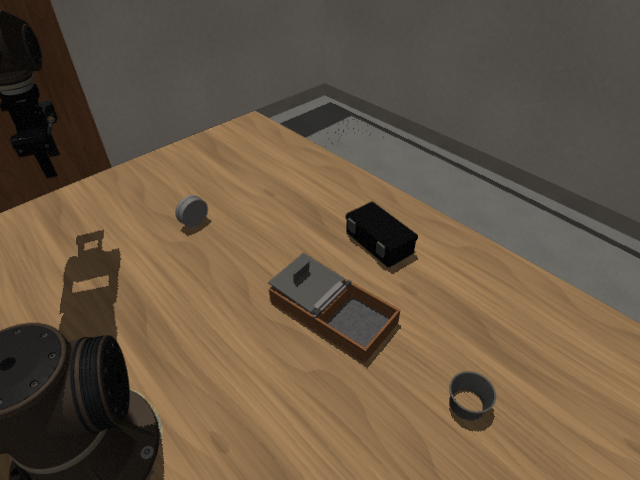

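The top view shows the leaf on the left (+y) at px (297–357, 265–325), its fin at (320, 296), the open well at (385, 290), the hood at (500, 282), the tin at (148, 311) and the dry box at (325, 185). The leaf looks slightly raised.

Run:
```python
from h import *
for n,(a,b,c,d) in (("top",(285,430,250,335)),("side",(262,405,248,362))):
    W=np.load(n+"0.npy")[c:d,a:b].reshape(-1,3); W=W[np.isfinite(W[:,0])]
    M=W[(W[:,2]>25)]
    r=cv2.minAreaRect(M[:,:2].astype(np.float32)); bx=cv2.boxPoints(r)
    print(n,r, bx.round(0).tolist())
    c0=np.array(r[0])
    # yaw of long side, as tray +y
    e=[bx[1]-bx[0],bx[2]-bx[1]]; l=max(e,key=np.linalg.norm); l=l/np.linalg.norm(l); l=l if l[1]>0 else -l
    ex=np.array([l[1],-l[0]])
    print("yaw",np.degrees(np.arctan2(ex[1],ex[0])))
    T=np.c_[(M[:,:2]-c0)@ex,(M[:,:2]-c0)@l,M[:,2]]
    for y in range(-140,145,10):
        q=T[(abs(T[:,1]-y)<5)&(abs(T[:,0])<45)]
        if len(q): print(y,len(q),np.percentile(q[:,2],[5,50,95]).round(0))
    f=T[(T[:,2]>75)]; 
    if len(f): print("high",len(f),f.min(0).round(0),f.max(0).round(0),np.median(f,0).round(0))
```

```text
top ((528.9373779296875, -69.80232238769531), (128.7206573486328, 264.71844482421875), 8.294087409973145) [[446.0, 52.0], [484.0, -210.0], [612.0, -191.0], [574.0, 70.0]]
yaw 8.294092
-130 131 [30. 45. 51.]
-120 17 [28. 39. 49.]
-10 58 [38. 43. 52.]
0 173 [39. 49. 56.]
10 176 [46. 52. 56.]
20 174 [48. 52. 57.]
30 174 [48. 52. 58.]
40 175 [49. 53. 59.]
50 173 [50. 54. 60.]
60 177 [50. 55. 61.]
70 177 [51. 56. 62.]
80 178 [52. 57. 90.]
90 176 [53. 57. 90.]
100 175 [53. 58. 63.]
110 181 [54. 59. 63.]
120 175 [54. 59. 65.]
130 124 [55. 60. 64.]
high 61 [-26.  83.  76.] [24. 88. 94.] [-1. 85. 88.]
side ((613.0631713867188, -53.8818359375), (303.9821472167969, 268.224365234375), 8.35483455657959) [[443.0, 57.0], [482.0, -209.0], [783.0, -164.0], [744.0, 101.0]]
yaw -81.645164
-140 118 [42. 52. 55.]
-130 109 [36. 52. 55.]
-120 114 [33. 52. 54.]
-110 110 [31. 52. 55.]
-100 115 [31. 52. 55.]
-90 105 [34. 51. 55.]
-80 106 [31. 52. 55.]
-70 100 [32. 52. 55.]
-60 101 [32. 52. 55.]
-50 98 [33. 52. 55.]
-40 99 [32. 52. 55.]
-30 154 [28. 45. 54.]
-20 76 [27. 44. 52.]
100 53 [33. 48. 61.]
110 122 [27. 42. 64.]
120 45 [26. 40. 61.]
130 24 [27. 40. 55.]
140 20 [27. 39. 46.]
high 101 [ -88. -110.   76.] [-81. -62.  92.] [-83. -87.  86.]
```

Call:
{"api": "drive_tool", "payload": {"deltas": "0.14 -0.27 0 -0.0167;0.14 -0.27 0 -0.0167;0.14 -0.27 0 -0.0167;0.14 -0.27 0 -0.0167;0.14 -0.27 0 -0.0167;0.14 -0.27 0 -0.0167;0.14 -0.27 0 -0.0167;0.14 -0.27 0 -0.0167;0.14 -0.27 0 -0.0167;0.14 -0.27 0 -0.0167", "gripper": 1}}

```text
t: 0.93
eef_pos: [372.0, 309.1, 231.6]
tcp_rot: [-3.141, -0.0, 2.235]
ft_force: [1.0, 0.3, 0.1]
opening: 0.354
grip_force: 0.0
```

Call:
{"api": "drive_tool", "payload": {"deltas": "0.14 -0.27 0 -0.0167;0.14 -0.27 0 -0.0167;0.14 -0.27 0 -0.0167;0.14 -0.27 0 -0.0167;0.14 -0.27 0 -0.0167;0.14 -0.27 0 -0.0167;0.14 -0.27 0 -0.0167;0.14 -0.27 0 -0.0167;0.14 -0.27 0 -0.0167;0.14 -0.27 0 -0.0167"}}

```text
t: 1.77
eef_pos: [512.0, 39.0, 231.5]
tcp_rot: [-3.141, -0.0, 1.71]
ft_force: [0.5, -1.0, 1.2]
opening: 0.007
grip_force: 0.0
```

Call:
{"api": "drive_tool", "payload": {"deltas": "0 0 0 0;0 0 0 0"}}

```text
t: 1.93
eef_pos: [511.9, 39.4, 231.2]
tcp_rot: [-3.141, -0.0, 1.71]
ft_force: [0.4, 0.9, -1.0]
opening: 0.004
grip_force: 0.0
```

Call:
{"api": "drive_tool", "payload": {"deltas": "0 0 -0.27 0;0 0 -0.27 0;0 0 -0.27 0;0 0 -0.27 0;0 0 -0.27 0;0 0 0 0"}}

```text
t: 2.43
eef_pos: [509.2, 41.5, 92.9]
tcp_rot: [-3.135, -0.001, 1.714]
ft_force: [-0.1, 0.4, 0.1]
opening: 0.005
grip_force: 0.0
```

```bash
cat >> h.py <<'E'
C=np.array([529.3,-72.3]);EX=np.array([.9895,.144]);EY=np.array([-.144,.9895])
def snap(name,tag):
    im,W=cloud(name); cv2.imwrite(f"pics/{tag}.png",cv2.resize(im[170:370,200:440],None,fx=2.5,fy=2.5,interpolation=cv2.INTER_CUBIC)[...,::-1]); return W
def tray():
    s=env.state();p=np.array(s["eef_pos"]);d=p[:2]-C
    return np.r_[d@EX,d@EY,p[2]]
def rows(pts): # tray-frame TCP targets from current
    p=tray()
    for q in pts:
        d=np.array(q)-p; w=d[0]*EX+d[1]*EY
        print("%.3f %.3f %.3f 0"%(w[0]/100,w[1]/100,d[2]/100),end=";"); p=np.array(q)
    print()
E
python3 - <<'E'
from h import *
snap("side","s1"); print(tray())
def pt(th,zc=25,over=0): return (0,92.5*np.cos(th)-zc*np.sin(th)+10,48+92.5*np.sin(th)+zc*np.cos(th)+17)
rows([pt(t) for t in np.arange(.07,1.36,.08)])
E
```

```text
[ -2.47371334 115.22986422  95.19845418]
0.046 -0.142 0.012 0;0.004 -0.028 0.071 0;0.005 -0.033 0.069 0;0.006 -0.039 0.066 0;0.006 -0.044 0.063 0;0.007 -0.049 0.059 0;0.008 -0.053 0.055 0;0.008 -0.057 0.050 0;0.009 -0.061 0.046 0;0.009 -0.064 0.041 0;0.010 -0.067 0.035 0;0.010 -0.070 0.030 0;0.010 -0.072 0.024 0;0.011 -0.074 0.018 0;0.011 -0.075 0.012 0;0.011 -0.076 0.006 0;0.011 -0.076 -0.000 0;
```

View pics/s1.png

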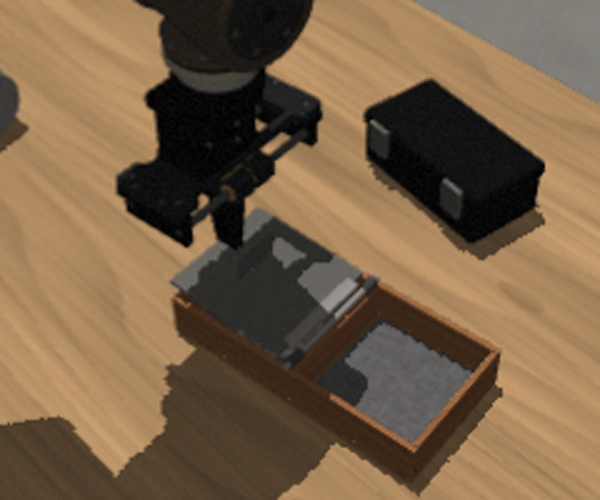

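Closed tip sits at crop px (232, 245), just outboard of the fin above the bare plate. Now push along the fin's arc.

Call:
{"api": "drive_tool", "payload": {"deltas": "0.02 -0.05 0 0;0.01 -0.05 0 0;0.01 -0.04 0.01 0;0.004 -0.028 0.071 0;0.005 -0.033 0.069 0;0.006 -0.039 0.066 0;0.006 -0.044 0.063 0;0 0 0 0"}}

```text
t: 3.15
eef_pos: [518.3, 12.5, 127.8]
tcp_rot: [3.138, -0.001, 1.712]
ft_force: [-2.6, 11.9, 10.9]
opening: 0.009
grip_force: 8.0
```

Run:
```python
from h import *
snap("side","s2"); print(tray(),env.state()["ft_force"])
```

```text
[  1.22990764  85.68739871 127.47947084] [-4.71398894 12.33711542 12.02959076]
```

View pics/s2.png

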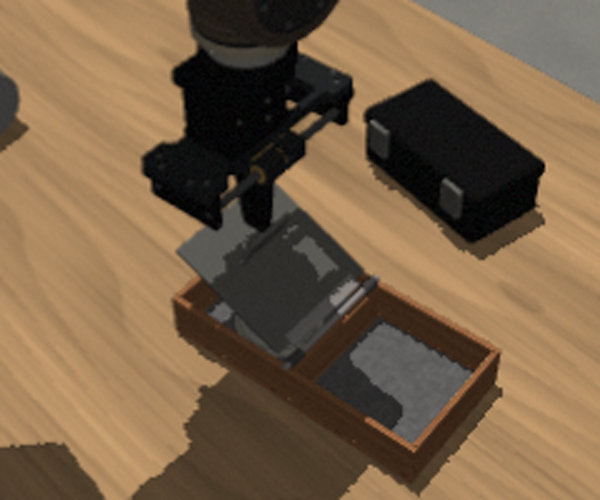

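The leaf is lifting: it is at about 0.4 rad with the tip against the fin at crop px (262, 225), and the rings are still in place. Continuing along the arc.

Call:
{"api": "drive_tool", "payload": {"deltas": "0.007 -0.049 0.059 0;0.008 -0.053 0.055 0;0.008 -0.057 0.050 0;0.009 -0.061 0.046 0;0.009 -0.064 0.041 0;0.010 -0.067 0.035 0;0 0 0 0"}}

```text
t: 3.78
eef_pos: [523.5, -24.3, 154.3]
tcp_rot: [3.14, 0.001, 1.712]
ft_force: [-0.1, 2.6, 6.9]
opening: 0.002
grip_force: 3.8
```

Run:
```python
from h import *
snap("side","s3"); print(tray(),env.state()["ft_force"])
```

```text
[  1.13483317  48.74883094 154.04794304] [-0.65202887  2.95659866  8.83165401]
```

View pics/s3.png

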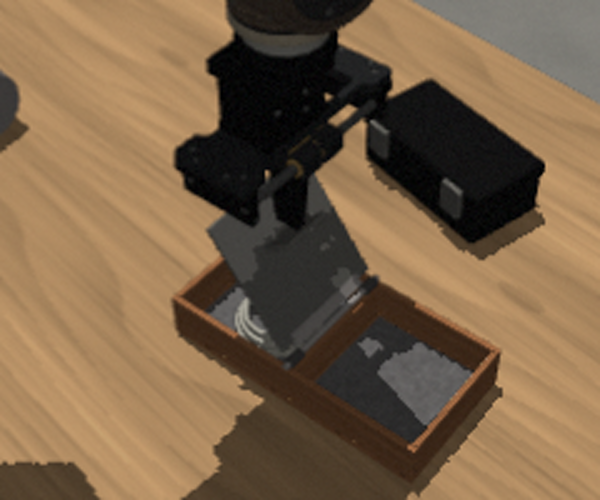

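Leaf is at about 0.9 rad and holding, rings visible at crop px (248, 320). Now go over the edge and push the underside from behind.

Call:
{"api": "drive_tool", "payload": {"deltas": "0 0.02 0.2 0;0 0 0.25 0;-0.02 0.13 0.05 0;-0.03 0.2 0 0;-0.03 0.2 0 0;-0.02 0.13 0 0;0 0 -0.2 0;0 0 -0.25 0;0 0 -0.25 0;0 0 0 0"}}

```text
t: 4.67
eef_pos: [510.9, 45.2, 129.3]
tcp_rot: [-3.135, -0.001, 1.713]
ft_force: [0.1, -0.1, -0.2]
opening: 0.005
grip_force: 0.0
```

Run:
```python
from h import *
W=snap("side","s4"); print(tray(),env.state()["ft_force"])
def pt(th,r=95): return (0,r*np.cos(th)+2.5*np.sin(th)+10,48+r*np.sin(th)-2.5*np.cos(th)+17)
rows([(0,60,140),(0,pt(1.57)[1],150)]+[pt(t) for t in np.arange(1.65,3.15,.083)])
```

```text
[ -0.44215195 118.74342018 131.38266822] [0.52905872 1.02597516 0.95815828]
0.089 -0.581 0.086 0;0.068 -0.469 0.100 0;0.011 -0.075 0.099 0;0.011 -0.078 -0.007 0;0.011 -0.077 -0.014 0;0.011 -0.075 -0.020 0;0.011 -0.073 -0.027 0;0.010 -0.071 -0.033 0;0.010 -0.068 -0.038 0;0.009 -0.065 -0.044 0;0.009 -0.061 -0.049 0;0.008 -0.057 -0.054 0;0.008 -0.052 -0.059 0;0.007 -0.047 -0.063 0;0.006 -0.042 -0.067 0;0.005 -0.036 -0.070 0;0.004 -0.030 -0.073 0;0.004 -0.024 -0.075 0;0.003 -0.018 -0.077 0;0.002 -0.012 -0.078 0;0.001 -0.005 -0.079 0;
```

View pics/s4.png

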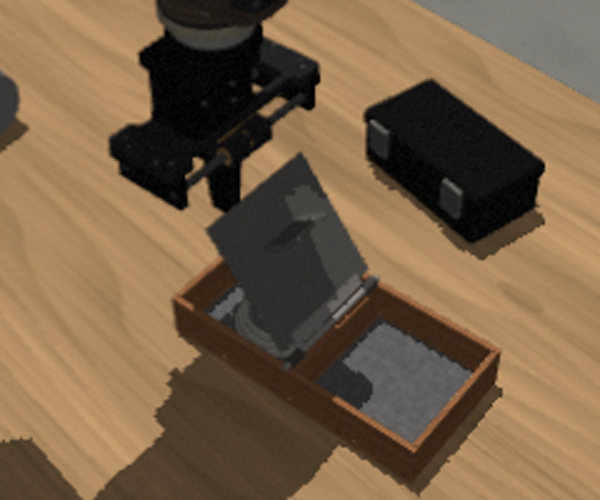

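Tip hangs behind the raised leaf (crop px (225, 200)), leaf still at about 0.9 rad. Pushing toward -y.

Call:
{"api": "drive_tool", "payload": {"deltas": "0.013 -0.09 0.01 0;0.013 -0.09 0.01 0;0.013 -0.09 0.02 0;0.013 -0.08 0.02 0;0.012 -0.08 0.01 0;0.012 -0.08 0.01 0;0.012 -0.08 0.02 0;0 0 0 0"}}

```text
t: 5.38
eef_pos: [522.1, -15.6, 143.6]
tcp_rot: [3.141, 0.0, 1.711]
ft_force: [0.2, 0.7, 0.0]
opening: 0.004
grip_force: 0.0
```

Call:
{"api": "drive_tool", "payload": {"deltas": "0.011 -0.08 0.03 0;0.011 -0.08 0.03 0;0.011 -0.08 0.03 0;0.011 -0.08 0.03 0;0.011 -0.08 0.03 0;0.011 -0.075 0.03 0;0 0 0 0"}}

```text
t: 5.97
eef_pos: [528.8, -62.9, 161.8]
tcp_rot: [3.14, 0.001, 1.712]
ft_force: [0.1, 0.4, 0.3]
opening: 0.006
grip_force: 0.0
```

Run:
```python
from h import *
W=snap("side","s5"); print(tray(),env.state()["ft_force"])
```

```text
[  0.68333899   9.96072469 161.47734984] [-0.31819746 -0.42607966 -0.6235117 ]
```

View pics/s5.png

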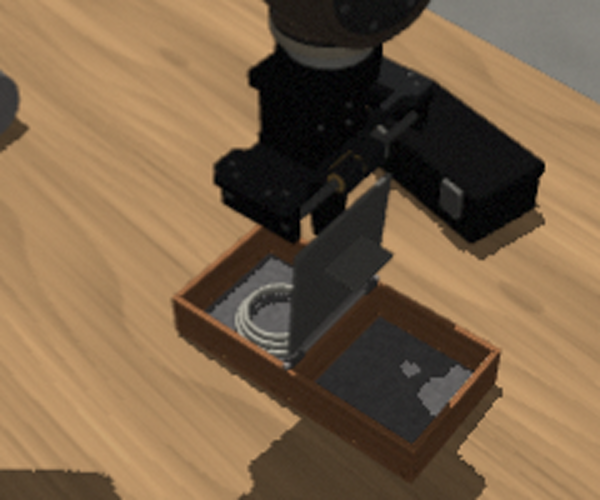

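The leaf stands about upright, rings uncovered at crop px (268, 318). Follow the arc down.

Call:
{"api": "drive_tool", "payload": {"deltas": "0.008 -0.06 -0.01 0;0.011 -0.078 -0.007 0;0.011 -0.077 -0.014 0;0.011 -0.075 -0.020 0;0.011 -0.073 -0.027 0;0.010 -0.071 -0.033 0;0.010 -0.068 -0.038 0;0.009 -0.065 -0.044 0;0.009 -0.061 -0.049 0;0 0 0 0"}}

```text
t: 6.85
eef_pos: [537.2, -125.4, 135.9]
tcp_rot: [-3.141, -0.0, 1.712]
ft_force: [0.2, 0.2, -0.6]
opening: 0.004
grip_force: 0.0
```

Call:
{"api": "drive_tool", "payload": {"deltas": "0.008 -0.057 -0.054 0;0.008 -0.052 -0.059 0;0.007 -0.047 -0.063 0;0.006 -0.042 -0.067 0;0.005 -0.036 -0.070 0;0 0 0 0"}}

```text
t: 7.35
eef_pos: [540.3, -148.2, 104.1]
tcp_rot: [-3.14, -0.001, 1.712]
ft_force: [-0.2, -0.2, -0.8]
opening: 0.007
grip_force: 0.0
```

Run:
```python
from h import *
W=snap("side","s6"); print(tray(),env.state()["ft_force"])
```

```text
[ 9.71556277e-02 -7.64827711e+01  1.04732185e+02] [-1.11346749 -1.40854707  0.95113648]
```

View pics/s6.png

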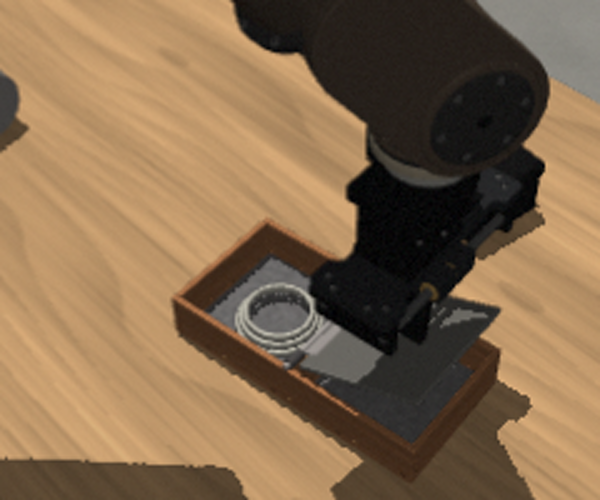

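Leaf is past upright at about 2.7 rad, with the tip on its upper face at crop px (415, 335). Finishing the press.

Call:
{"api": "drive_tool", "payload": {"deltas": "0.004 -0.030 -0.073 0;0.004 -0.024 -0.075 0;0.003 -0.018 -0.077 0;0.002 -0.012 -0.07 0;0.001 -0.01 -0.04 0;0 0 -0.02 0;0 0 0 0"}}

```text
t: 7.98
eef_pos: [541.9, -157.1, 69.6]
tcp_rot: [-3.141, -0.0, 1.712]
ft_force: [-0.3, -0.4, 1.1]
opening: 0.002
grip_force: 0.0
```

Call:
{"api": "drive_tool", "payload": {"deltas": "0 0 -0.02 0;0 0 -0.02 0;0 0 0 0;0 0 0 0"}}

```text
t: 8.32
eef_pos: [542.3, -157.2, 67.5]
tcp_rot: [3.14, 0.001, 1.713]
ft_force: [-3.4, 1.4, 14.7]
opening: 0.007
grip_force: 7.3
```

Call:
{"api": "drive_tool", "payload": {"deltas": "0 0 -0.02 0;0 0 0 0;0 0 0 0"}}

```text
t: 8.57
eef_pos: [542.4, -157.2, 67.2]
tcp_rot: [3.139, 0.001, 1.713]
ft_force: [-9.0, 2.3, 34.8]
opening: 0.007
grip_force: 17.2
```

Call:
{"api": "drive_tool", "payload": {"deltas": "0 0 0.1 0;0 0 0.25 0;0 0 0.25 0;0 0 0.25 0;0 0.3 0.2 0;0 0.3 0 0;0 0.3 0 0;0 0.3 0 0;0 0.3 0 0;0 0 0 0"}}

```text
t: 9.4
eef_pos: [541.7, -3.1, 169.5]
tcp_rot: [3.141, -0.001, 1.715]
ft_force: [0.0, -1.1, -0.4]
opening: 0.003
grip_force: 0.0
```

Call:
{"api": "drive_tool", "payload": {"deltas": "-0.05 0.3 0 0;-0.05 0.3 0 0;0 0 0 0;0 0 0 0;0 0 0 0"}}

```text
t: 9.82
eef_pos: [532.3, 52.6, 169.3]
tcp_rot: [3.141, 0.0, 1.713]
ft_force: [-0.1, 0.1, -0.5]
opening: 0.003
grip_force: 0.0
```

Run:
```python
from h import *
im,W=cloud("top"); cv2.imwrite("pics/t7.png",im[...,::-1])
T=W.reshape(-1,3);T=T[np.isfinite(T[:,0])];d=T[:,:2]-C;x=d@EX;y=d@EY
for a in range(-135,-5,15):
    q=T[(abs(x)<45)&(abs(y-a)<4)]; print(a,len(q),np.median(q[:,2]).round(1))
print(env.state()["ft_force"])
```

```text
-135 50 50.3
-120 141 51.2
-105 139 50.8
-90 140 51.0
-75 137 50.1
-60 138 50.4
-45 136 50.8
-30 137 50.6
-15 139 51.0
[-0.14341671 -0.12912725  0.79940828]
```

View pics/t7.png

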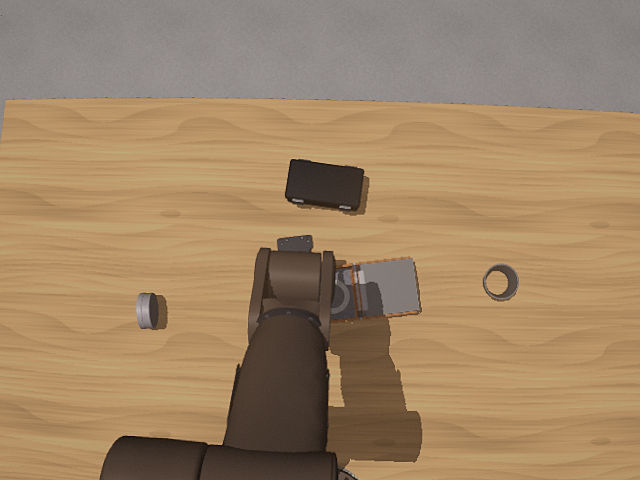

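The leaf lies flat over the -y well at px (388, 288), level at 50.5 mm. Hood, tin and dry box sit at the same pixels as at the start, and the arm is clear.

```bash
python3 -c "
from cell import env
print(env.job_done())"
```

```text
the job is handed in; nothing more can be done
None
```

The leaf is turned over and lies flat over the -y well, with the rings uncovered, the hood, tin and dry box where they were and the arm clear; the job is handed in, but it returned no verdict.

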